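Seat the seed disc on the seeder spindle and cap it

ROBOT

A 6-joint arm with a two-finger parallel gripper is mounted at the origin on the work surface. World frame = base frame: x ahead of the robot, y to its left, z up, the work surface at z = 0. Lengths are in m, angles in rad, forces in N, time in s.
With the tool pointing down it reaches from about 0.3 to 0.95 m from the base axis. Payload 3.1 kg.
Tool frame: the origin (TCP) lies where the fingers leave the gripper's body, on its centre line; the fingertips stand 73 mm ahead of it and the grasp point (between the pads) lies 54 mm ahead of it; z points along the fingers, y is the direction in which the jaws open and shut (so a half turn about z gives the same grasp; the last joint's range is limited). The gripper opens to 85 mm and grips with 20 to 120 N. Pads are 22 mm wide; open, the fingers measure 114 mm over their backs; the gripper's body (76 mm by 85 mm) begins 54 mm behind the grasp point. The pads swing forward as they close: fully open they stand 13 mm farther back than shut.
Start: joints at [1.109, 0.308, 1.634, -0, 1.2, -0.07], TCP at [0.239, 0.578, 0.304] pointing down, gripper open.
Joint ranges: [-3.06, 3.06], [-0.79, 1.96], [0.05, 2.63], [-1.19, 4.34], [0.05, 2.64], [-2.94, 2.94]. Speed limits (rad/s): [2.79, 2.79, 3.14, 3.14, 3.14, 3.14].

INTERFACE

Orientations are given as a unit quaternion [w, x, y, z].
In Python, from bench import * gives the robot as it stands.
- The arm moves only by the tool carry_out, never from a script. Its argument "deltas" is a list of rows, each an object of numbers: "grip": the closure in counts, from 0 (fully open) to 255 (shut); "x", "y", "z": the shift along the tool's x, y, z in cm; "yaw": the turn about the tool's z in degrees. In form: [{"grip": .., "x": .., "y": .., "z": .., "yaw": ..}, ...]. A call has 1 to 12 rows; each row is the pose to reach, as a shift and turn from the pose commanded when the call began, along the tool's axes at that moment; what a row does not reach only later rows make up. A row lasts 1/8 s, in which the tool goes at most 62.5 mm and 10.7 degrees, less where a joint would pass 70% of its speed; a pose out of reach is approached as far as the arm can. A call with a gripper value outside its range is refused whole. The fingers move at their own pace and stop on an object; "squeeze" is the grip in N (left out, the last holds). Time passes only in rows, so rows that repeat a pose let the fingers close. It gives the time, the measured TCP pose, the force and the opening at its end, in the units of the state.
- get_state(): the state, without advancing time (a new reading comes with each control period).
- read_camera(name): name is "side" or "top"; returns a dict with "img" (480x640x3 uint8, red, green, blue), "intrinsics" (3x3 intrinsics, pixels), "k1" (the pictures are not rectified: a ray, as slopes to the right and down, at radius r is drawn at 1 + k1 r^2 times it, then the intrinsics apply), "T" (4x4, takes a point from camera to world coordinates). Camera axes: x right, y up, looking along -z (the intrinsics and any distortion apply to the point x, -y, -z); pixel columns grow to the right and rows downward; lengths in m; the calibration is good to about 2 mm. A picture is of the moment at which its call begins. There is no depth.
- finish_job(): hands the job in, once; it reports no verdict.
The state is a dict: "t": time; "q": joint angles; "joint_vel": joint speeds; "effort": joint torques, N m; "eef_pos": TCP position; "ee_rot": TCP orientation; "ft_force": force on the tool from outside, world axes, zero at the start; "wrist_torque": the same for the moment, N m; "width": opening from 0.0 (shut) to 1.0 (fully open).
Only numpy, scipy, OpenCV 4.12 (cv2) and the standard library are available. Lean on these libraries where they do the work, as an engineer would, in place of code of your own. Each camera call takes 0.05 s, during which the arm holds its last target.

TASK

The blue seed disc has been dropped onto the seeder's spindle, but its tabs are caught on top of the keyed shaft. Turn the disc by its hub until the tabs drop into the keyways and it lies fully home and flat, and only then set the red retaining cap over the spindle tip, seated squarely on the hub, and let go. Leave the jar, the pot and the tamper where they stand.

Things in the scene. Friction and masses are not known exactly. Their poses are not given: they have to be found in the camera images.
- spindle: Fixed, non-turning vertical spindle. Origin: on its axis at the seat (steel face 60 mm across, 59 mm above the bench) where the disc's underside lies when home; z up. Above the seat a keyed shaft 32 mm across, 12 mm tall, has three keyways at 120 degrees, 10 mm wide, cut its full height and open on top; x points along one. Under the seat a pan plate 132 mm across has a yellow rim mark at each keyway.
- spindle_tip (a point): Top of the spindle, on its axis, 50 mm above the seat. From the keyed shaft up to here the spindle is a plain round steel pilot 18 mm across; its last 6 mm taper to 12 mm.
- seeder: Fixed white seeder housing under the spindle, 160 x 160 x 50 mm; origin at the centre of its underside on the bench, z up. The spindle stands at the centre of its top.
- disc: Loose blue disc 110 mm across, 5 mm thick, with a round white hub 48 mm across whose top is 34 mm above the disc's underside; 0.08 to 0.17 kg. Origin: centre of the underside, z up; x runs out through one tab. At the start its tabs rest on the keyed shaft, 12 mm above home. When every tab is over a keyway (within about 0.12 rad) it falls 12 mm by its own weight, or can be lowered.
- disc_tab (a point): Top of one of three alike orange tabs, 14.5 mm from the disc's axis, at hub-top height. Tabs are 6 mm wide, at 120 degrees, full hub height, and reach from the hub's 35 mm through bore in to 10.5 mm from the axis. Any tab fits any keyway and the disc may be turned either way. An orange line on the plate marks each tab's direction; home, the lines point at the yellow marks.
- cap: Loose red cap standing on the bench, 0.05 to 0.085 kg: flange 52 mm across, 5 mm thick, below a ribbed round knob 34 mm across; 30 mm tall in all. Origin: centre of the underside, z up. A blind bore 21 mm across, 23 mm deep, open below, goes over the 18 mm pilot. Seated on the hub of the homed disc, its underside is 34 mm above the spindle seat.
- seed_jar: Bystander: amber jar with a white lid, 56 mm across, 65 mm tall; origin at the centre of its underside.
- pot: Bystander: terracotta pot, 64 mm across, 60 mm tall; origin at the centre of its underside.
- tamper: Bystander: wooden soil tamper, 55 x 55 x 18 mm plate with an upright handle 22 mm across, 53 mm tall in all; origin at the centre of its underside.
Not all that is in view belongs to the job. There is more than one size of the cap; the one meant has the size given above.

How it is judged:
On the way, in this order (a step that is already met when the one before it is completed fails the run):
1. the disc's tabs have dropped into the keyways and it lies home on the seat (z of disc in the frame of spindle below 0.003 m and horizontal distance between disc and spindle below 0.004 m and angle between disc's own z axis and vertical below 0.05 rad), for 0.2 s.
2. the cap sits over the pilot on the hub (all of step 1 and z of cap in the frame of spindle between 0.031 and 0.037 m and horizontal distance between cap and spindle below 0.004 m and angle between cap's own z axis and vertical below 0.06 rad), for 0.2 s.
At the end, for the whole second after the job is handed in: The disc is home: its underside within 3 mm of the spindle seat, within 4 mm of the axis, tilted less than 0.05 rad. The cap is on the hub over the pilot: its underside 31 to 37 mm above the seat, within 4 mm of the axis, tilted less than 0.06 rad. Both are at rest (all of step 2 and linear speed of each of disc, cap below 0.02 m/s); the robot touches nothing.
It fails at once if the seed jar is pushed more than 30 mm away or tipped over (distance of seed_jar from where it was at the start of the episode above 0.03 m or angle between seed_jar's own z axis and vertical above 0.4 rad).
It fails at once if the pot is pushed more than 30 mm away or tipped over (distance of pot from where it was at the start of the episode above 0.03 m or angle between pot's own z axis and vertical above 0.4 rad).
It fails at once if the tamper is pushed more than 30 mm away or tipped over (distance of tamper from where it was at the start of the episode above 0.03 m or angle between tamper's own z axis and vertical above 0.4 rad).
It also fails if it takes over 58 s, if anything falls off the work surface, if the arm or the gripper's body presses on something with over 40 N, if the wrist force passes 120 N, or if a joint passes its speed limit or range.

## Working session

There is one attempt and no reset: what is moved stays moved. The work goes in short steps, Python scripts to look and compute and a tool call to move; the robot and the scene stay as the last step left them, time stands still between calls to the robot, and variables do not carry over. Pictures are saved under pics/ and viewed, and the job is handed in when it is done.

Besides the shell and the picture viewer there is one more tool, called after "Call:" in YAML: its name, and indented under it one key for each argument. carry_out: Moves the arm, as the interface text tells. Its arguments: {"type":"object","properties":{"deltas":{"type":"array"},"squeeze":{"type":"number"}},"required":["deltas"]}

```bash
mkdir -p pics; ls
python3 - <<'E'
from bench import *
import cv2
for n in("side","top"):
    c=read_camera(n); cv2.imwrite(f"pics/{n}0.png",c["img"][:,:,::-1]); print(n,c["intrinsics"],c["k1"],c["T"])
print(get_state())
E
```

```text
pics
side [[450.73495513   0.         317.22546238]
 [  0.         450.73495513 236.17813422]
 [  0.           0.           1.        ]] -0.10517596167897707 [[ 0.89785907  0.28543784 -0.3352228   0.17471711]
 [-0.44022438  0.56958969 -0.69409659 -0.63102232]
 [-0.00718198  0.77077417  0.63706797  0.72209933]
 [ 0.          0.          0.          1.        ]]
top [[437.67186337   0.         322.05066561]
 [  0.         437.67186337 242.22173428]
 [  0.           0.           1.        ]] -0.042301253283265824 [[ 0.02721416  0.99526726 -0.09328701  0.40003616]
 [-0.99913615  0.03001397  0.02874224  0.04829459]
 [ 0.03140613  0.09242423  0.99522431  0.93836269]
 [ 0.          0.          0.          1.        ]]
{'t': 0.1, 'q': array([ 1.10931951e+00,  3.08920426e-01,  1.63508186e+00, -1.24518704e-05,
        1.19972063e+00, -6.96939865e-02]), 'joint_vel': array([ 0.00020802, -0.00100056, -0.00497413, -0.001254  ,  0.00248443,
        0.00096424]), 'effort': array([-3.21248199e-04, -4.16408408e+01, -2.77644092e+01, -2.09970535e-04,
        4.01372934e-03, -2.00067257e-05]), 'eef_pos': array([0.2384003 , 0.57708642, 0.30274945]), 'ee_rot': array([-2.73972491e-04,  1.94638646e-01,  9.80874438e-01, -1.02930701e-03]), 'ft_force': array([-0.13519653,  0.10957483,  0.02171994]), 'wrist_torque': array([ 0.06365619, -0.02604693,  0.06274504]), 'width': 1.0023518457838916}
```

View pics/side0.png

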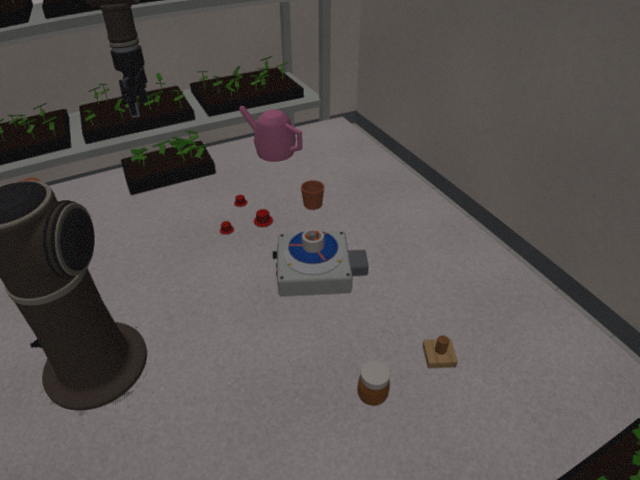

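View pics/top0.png

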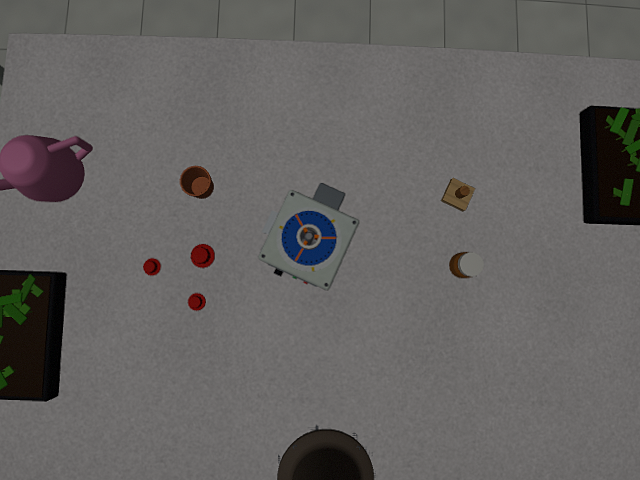

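```bash
cat > h.py <<'E'
import numpy as np, cv2
from bench import *
def ray(c,u,v):
    K=c["intrinsics"];d=cv2.undistortPoints(np.array([[[u,v]]],float),K,np.array([c["k1"],0,0,0]))[0,0]
    T=c["T"];return T[:3,3],T[:3,:3]@np.array([d[0],-d[1],-1.])
def plane(c,u,v,z):
    o,d=ray(c,u,v);return o+d*(z-o[2])/d[2]
def proj(c,p):
    T=c["T"];q=T[:3,:3].T@(np.array(p,float)-T[:3,3]);q=q*[1,-1,-1]
    return cv2.projectPoints(q.reshape(1,3),np.zeros(3),np.zeros(3),c["intrinsics"],np.array([c["k1"],0,0,0.]))[0].ravel()
def crop(c,u,v,w,h,s,name):
    i=c["img"][v-h//2:v+h//2,u-w//2:u+w//2,::-1]
    cv2.imwrite(f"pics/{name}.png",cv2.resize(i,None,fx=s,fy=s,interpolation=cv2.INTER_CUBIC))
E
python3 - <<'E'
from h import *
a=read_camera("top");b=read_camera("side")
crop(a,310,240,120,120,5,"t1");crop(a,185,265,120,100,5,"t2");crop(b,315,255,120,100,6,"s1");crop(b,250,210,120,80,6,"s2")
E
```

```text
(no output)
```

View pics/t1.png

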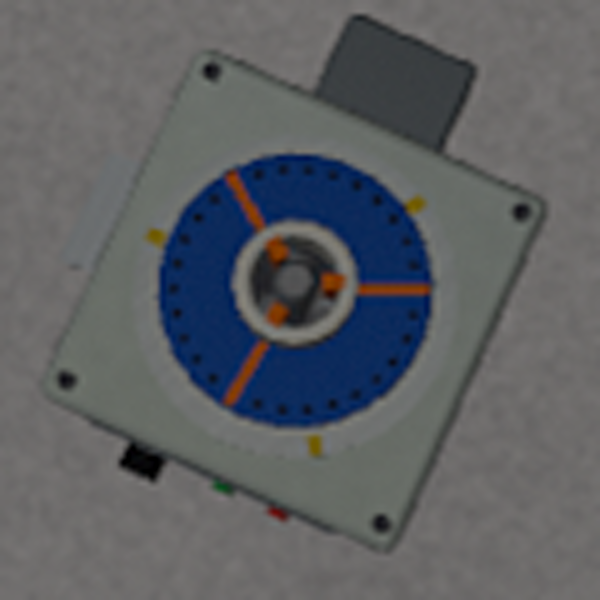

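View pics/t2.png

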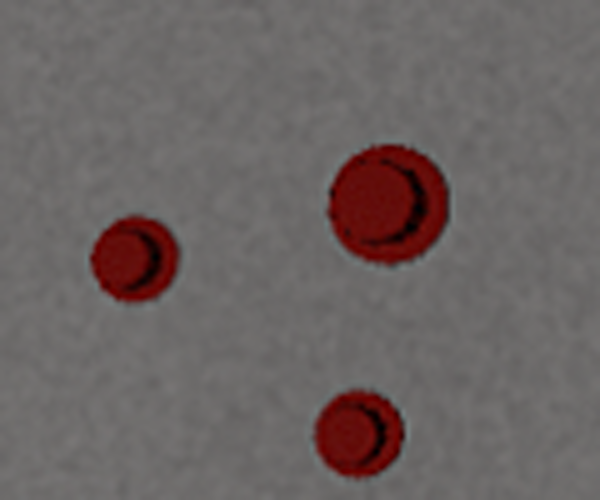

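View pics/s1.png

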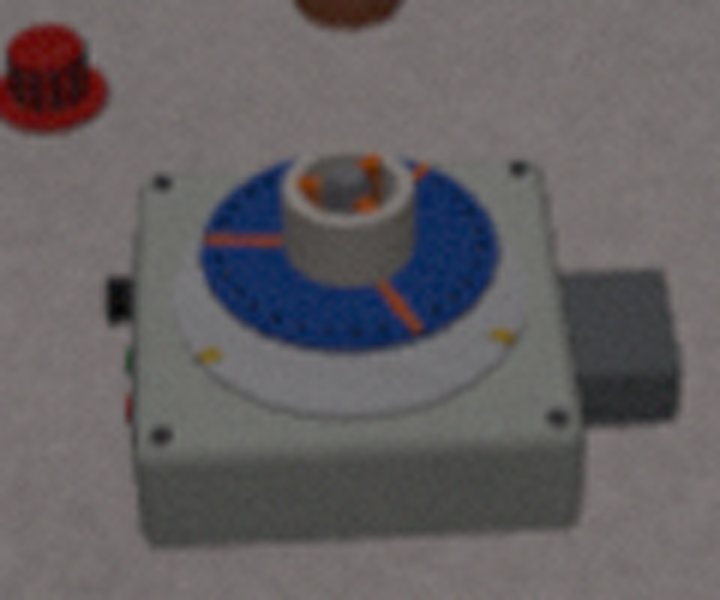

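View pics/s2.png

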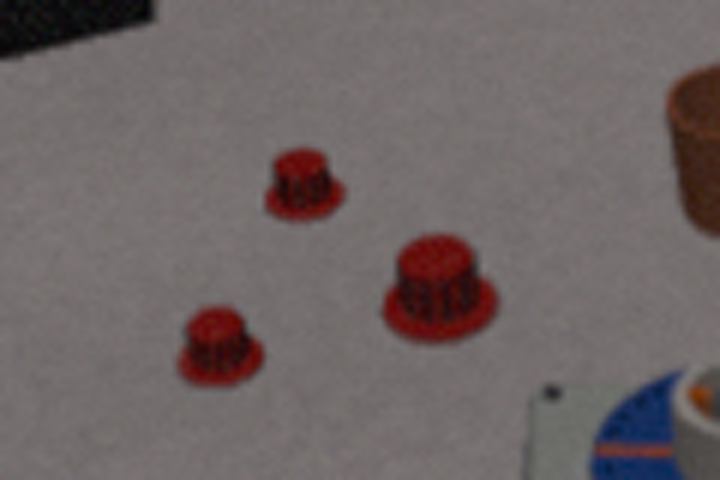

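Run:
```python
from h import *
a=read_camera("top");b=read_camera("side")
P=lambda x,y,z:plane(a,250+(x+.5)/5-.5,180+(y+.5)/5-.5,z)
S=lambda x,y,z:plane(b,255+(x+.5)/6-.5,205+(y+.5)/6-.5,z)
np.set_printoptions(precision=4,suppress=True)
sc=np.array([P(*p,.05) for p in[(211,71),(522,212),(381,523),(66,380)]]);print("screws c",sc.mean(0))
ss=np.array([S(*p,.05) for p in[(162,183),(518,169),(558,418),(160,435)]]);print("side screws c",ss.mean(0))
d=P(296,290,.076);print("disc",d,"side",S(349,255,.076));print("hub",P(295,282,.105),S(349,184,.105))
Y=np.array([P(*p,.055) for p in[(416,205),(155,237),(316,446)]]);O=np.array([P(*p,.076) for p in[(430,290),(233,173),(232,403)]])
c=sc.mean(0)
for n,X,cc in(("Y",Y,Y.mean(0)),("O",O,O.mean(0))):
    e=X-cc;print(n,cc,np.hypot(e[:,0],e[:,1]),np.degrees(np.arctan2(e[:,1],e[:,0])), np.degrees(np.arctan2((X-c)[:,1],(X-c)[:,0])))
cu=[(125+(389.5)/5-.5,215+205.5/5-.5)]
print("cap flange",plane(a,*cu[0],.004), plane(a,125+372/5-.5,215+203/5-.5,.03))
print("cap side",plane(b,190+440/6-.5,170+303/6-.5,.004),plane(b,190+436/6-.5,170+258/6-.5,.03))
for x in((329,205),(449,205),(389,144),(389,266)):print(plane(a,125+x[0]/5-.4,215+x[1]/5-.4,.004))
print(get_state()["eef_pos"],proj(a,get_state()["eef_pos"]))
```

```text
screws c [0.4898 0.0501 0.05  ]
side screws c [0.4925 0.0505 0.05  ]
disc [0.4893 0.0499 0.076 ] side [0.4895 0.0437 0.076 ]
hub [0.4893 0.0503 0.105 ] [0.4922 0.0485 0.105 ]
Y [0.4892 0.0499 0.055 ] [0.0615 0.0619 0.0615] [ -51.1322   69.0628 -170.6788] [ -51.6879   69.5256 -170.5926]
O [0.49   0.0489 0.076 ] [0.0522 0.0529 0.0524] [-89.0028  31.1653 151.7839] [-88.8313  29.9525 152.8501]
cap flange [0.4514 0.2751 0.004 ] [0.4508 0.2761 0.03  ]
cap side [0.4544 0.2751 0.004 ] [0.454  0.2729 0.03  ]
[0.4506 0.3006 0.004 ]
[0.4521 0.2496 0.004 ]
[0.4774 0.2765 0.004 ]
[0.4255 0.2738 0.004 ]
[0.2386 0.5775 0.3034] [-63.9539 384.2575]
```

Call:
carry_out:
  deltas:
    - {"grip": 0,"x": -43.4,"y": -39.2,"z": 5}
    - {"grip": 0,"x": -43.4,"y": -39.2,"z": 5}
    - {"grip": 0,"x": -43.4,"y": -39.2,"z": 5}
    - {"grip": 0,"x": -43.4,"y": -39.2,"z": 5}
    - {"grip": 0,"x": -43.4,"y": -39.2,"z": 5}
    - {"grip": 0,"x": -43.4,"y": -39.2,"z": 5}
    - {"grip": 0,"x": -43.4,"y": -39.2,"z": 5}
    - {"grip": 0,"x": -43.4,"y": -39.2,"z": 5}
    - {"grip": 0,"x": -43.4,"y": -39.2,"z": 5}
    - {"grip": 0,"x": -43.4,"y": -39.2,"z": 5}
    - {"grip": 0,"x": -43.4,"y": -39.2,"z": 5}
    - {"grip": 0,"x": -43.4,"y": -39.2,"z": 5}
  squeeze: 20

```text
$.deltas[0]: bad value
```

Call:
carry_out:
  deltas:
    - {"grip": 0,"x": -4.34,"y": -3.92,"z": 0.5,"yaw": 0}
    - {"grip": 0,"x": -43.4,"y": -39.2,"z": 5,"yaw": 0}
    - {"grip": 0,"x": -43.4,"y": -39.2,"z": 5,"yaw": 0}
    - {"grip": 0,"x": -43.4,"y": -39.2,"z": 5,"yaw": 0}
    - {"grip": 0,"x": -43.4,"y": -39.2,"z": 5,"yaw": 0}
    - {"grip": 0,"x": -43.4,"y": -39.2,"z": 5,"yaw": 0}
    - {"grip": 0,"x": -43.4,"y": -39.2,"z": 5,"yaw": 0}
    - {"grip": 0,"x": -43.4,"y": -39.2,"z": 5,"yaw": 0}
    - {"grip": 0,"x": -43.4,"y": -39.2,"z": 5,"yaw": 0}
    - {"grip": 0,"x": -43.4,"y": -39.2,"z": 5,"yaw": 0}
    - {"grip": 0,"x": -43.4,"y": -39.2,"z": 5,"yaw": 0}
    - {"grip": 0,"x": -43.4,"y": -39.2,"z": 5,"yaw": 0}
  squeeze: 20

```text
t: 1.8
eef_pos: [0.4897, 0.05, 0.2538]
ee_rot: [-0.0, 0.195, 0.981, 0.0]
ft_force: [0.1, -0.2, 0.2]
width: 1.003
```

Call:
carry_out:
  deltas:
    - {"grip": 0,"x": 0,"y": 0,"z": 4,"yaw": 0}
    - {"grip": 0,"x": 0,"y": 0,"z": 7,"yaw": 0}
    - {"grip": 0,"x": 0,"y": 0,"z": 9,"yaw": 0}
    - {"grip": 0,"x": 0,"y": 0,"z": 9.9,"yaw": 0}
    - {"grip": 0,"x": 0,"y": 0,"z": 9.9,"yaw": 0}

```text
t: 2.42
eef_pos: [0.4897, 0.0505, 0.1547]
ee_rot: [-0.0, 0.194, 0.981, -0.0]
ft_force: [0.6, -0.1, 0.5]
width: 0.995
```

Run:
```python
from h import *
b=read_camera("side");crop(b,315,225,160,120,5,"s3");print(get_state()["eef_pos"],get_state()["ft_force"])
```

```text
[0.49029393 0.0503008  0.15535554] [0.26468373 0.20486022 0.15774166]
```

View pics/s3.png

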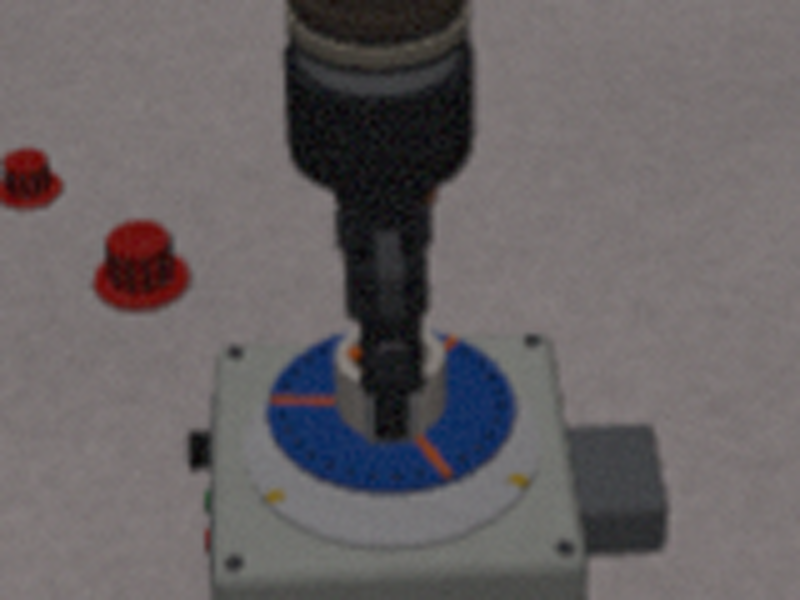

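Call:
carry_out:
  deltas:
    - {"grip": 160,"x": 0,"y": 0,"z": 0,"yaw": 0}
    - {"grip": 160,"x": 0,"y": 0,"z": 0,"yaw": 0}
    - {"grip": 160,"x": 0,"y": 0,"z": 0,"yaw": 0}
    - {"grip": 160,"x": 0,"y": 0,"z": 0,"yaw": 0}
    - {"grip": 160,"x": 0,"y": 0,"z": 0,"yaw": 0}
    - {"grip": 160,"x": 0,"y": 0,"z": 0,"yaw": 0}
    - {"grip": 160,"x": 0,"y": 0,"z": 0,"yaw": 0}
    - {"grip": 160,"x": 0,"y": 0,"z": 0,"yaw": 0}
  squeeze: 20

```text
t: 3.48
eef_pos: [0.4907, 0.0497, 0.1557]
ee_rot: [0.001, 0.195, 0.981, 0.0]
ft_force: [-0.6, 0.5, 6.4]
width: 0.541
```

Call:
carry_out:
  deltas:
    - {"grip": 160,"x": 0,"y": 0,"z": 0,"yaw": -5}
    - {"grip": 160,"x": 0,"y": 0,"z": 0,"yaw": -10}
    - {"grip": 160,"x": 0,"y": 0,"z": 0,"yaw": -15}
    - {"grip": 160,"x": 0,"y": 0,"z": 0,"yaw": -20}
    - {"grip": 160,"x": 0,"y": 0,"z": 0,"yaw": -25}
    - {"grip": 160,"x": 0,"y": 0,"z": 0,"yaw": -30}
    - {"grip": 160,"x": 0,"y": 0,"z": 0,"yaw": -34}
    - {"grip": 160,"x": 0,"y": 0,"z": 0,"yaw": -38}
    - {"grip": 160,"x": 0,"y": 0,"z": 0,"yaw": -38}
    - {"grip": 160,"x": 0,"y": 0,"z": 0,"yaw": -38}

```text
t: 4.72
eef_pos: [0.4899, 0.0495, 0.1546]
ee_rot: [-0.0, -0.135, 0.991, -0.0]
ft_force: [-0.1, -0.5, -0.5]
width: 0.548
```

Run:
```python
from h import *
b=read_camera("side");crop(b,315,245,120,100,6,"s4");s=get_state();print(s["eef_pos"],s["ft_force"],s["q"])
a=read_camera("top");crop(a,310,240,120,120,5,"t4")
```

```text
[0.48992658 0.04952891 0.15462568] [ 0.67417387  0.21151073 -0.96447367] [ 1.23582892e-02  2.62187282e-01  2.04441221e+00 -1.61839255e-04
  8.35414856e-01 -1.82891601e+00]
```

View pics/s4.png

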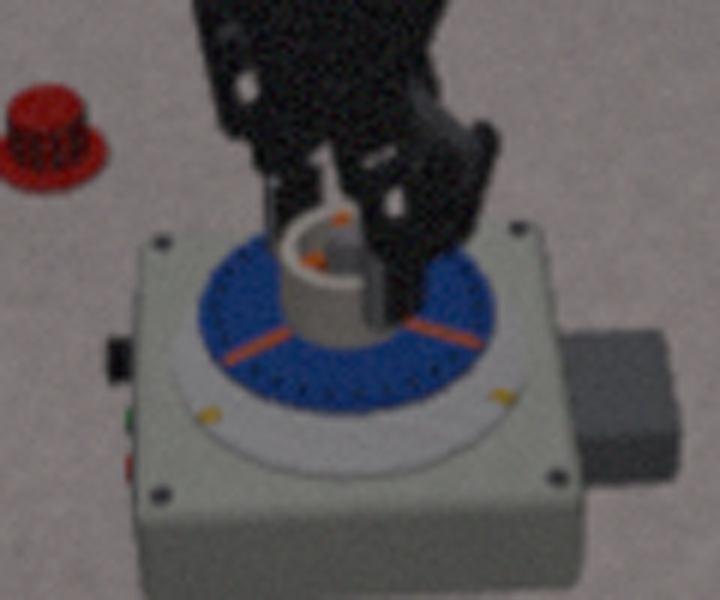

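View pics/t4.png

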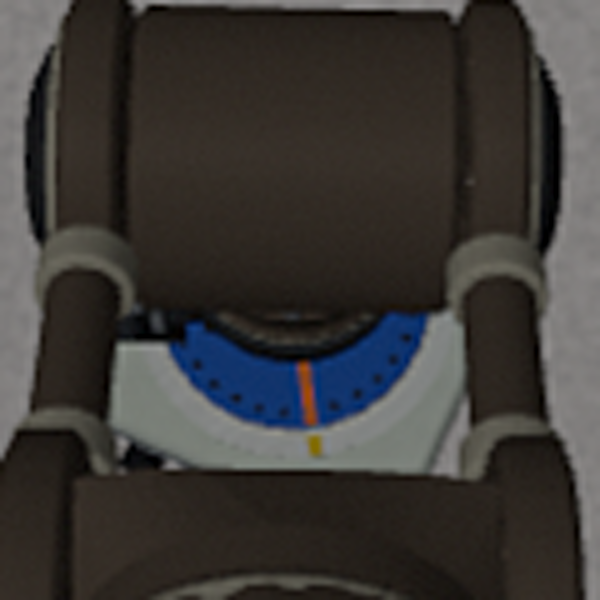

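Call:
carry_out:
  deltas:
    - {"grip": 90,"x": 0,"y": 0,"z": 0,"yaw": 0}
    - {"grip": 90,"x": 0,"y": 0,"z": 0,"yaw": 0}
    - {"grip": 90,"x": 0,"y": 0,"z": 0,"yaw": 0}
    - {"grip": 60,"x": 0,"y": 0,"z": 0,"yaw": 0}
    - {"grip": 60,"x": 0,"y": 0,"z": 0,"yaw": 0}

```text
t: 5.45
eef_pos: [0.4901, 0.0496, 0.1549]
ee_rot: [0.0, -0.135, 0.991, -0.0]
ft_force: [0.4, 0.3, 1.2]
width: 0.764
```

Run:
```python
from h import *
b=read_camera("side");crop(b,315,245,120,100,6,"s5");s=get_state();print(s["eef_pos"],s["ft_force"],s["width"])
```

```text
[0.49012044 0.04961993 0.15489437] [-0.32203972  0.28040092 -0.34575917] 0.7613469022125973
```

View pics/s5.png

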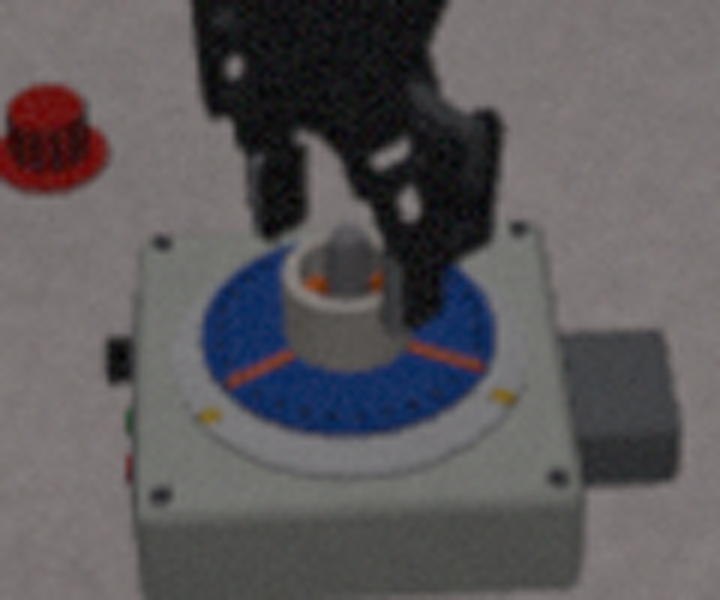

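Call:
carry_out:
  deltas:
    - {"grip": 0,"x": 0,"y": 0,"z": -3,"yaw": 0}
    - {"grip": 0,"x": 0,"y": 0,"z": -8,"yaw": 0}
    - {"grip": 0,"x": 0,"y": 0,"z": -10,"yaw": 0}
    - {"grip": 0,"x": -0.6,"y": 5.7,"z": -10,"yaw": 0}
    - {"grip": 0,"x": -1.2,"y": 11.4,"z": -10,"yaw": 0}
    - {"grip": 0,"x": -1.8,"y": 17,"z": -10,"yaw": 0}
    - {"grip": 0,"x": -2.34,"y": 22.7,"z": -10,"yaw": 0}
    - {"grip": 0,"x": -2.34,"y": 22.7,"z": -10,"yaw": 0}
    - {"grip": 0,"x": -2.34,"y": 22.7,"z": -10,"yaw": 0}

```text
t: 6.62
eef_pos: [0.4515, 0.2744, 0.2546]
ee_rot: [-0.0, -0.136, 0.991, -0.0]
ft_force: [-0.0, 0.2, -0.1]
width: 1.0
```

Run:
```python
from h import *
b=read_camera("side");crop(b,300,225,160,120,5,"s6");s=get_state();print(s["eef_pos"],s["ft_force"],s["width"],s["ee_rot"])
a=read_camera("top");crop(a,310,240,120,120,5,"t6")
```

```text
[0.4517205  0.27381207 0.25460701] [ 0.25882713 -0.97391742  0.5157302 ] 0.9993959089109049 [-3.07556607e-04 -1.35165477e-01  9.90822914e-01 -3.89803432e-04]
```

View pics/s6.png

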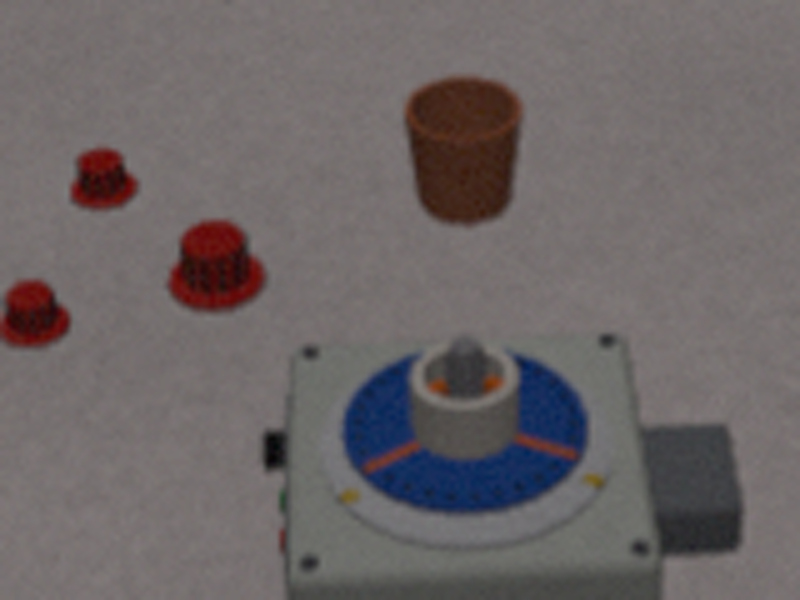

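View pics/t6.png

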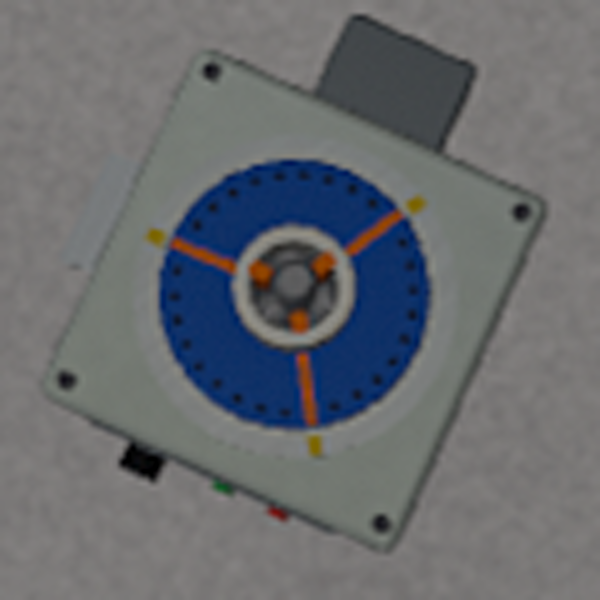

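Call:
carry_out:
  deltas:
    - {"grip": 0,"x": 0,"y": 0,"z": 5,"yaw": 0}
    - {"grip": 0,"x": 0,"y": 0,"z": 10,"yaw": 0}
    - {"grip": 0,"x": 0,"y": 0,"z": 14,"yaw": 0}
    - {"grip": 0,"x": 0,"y": 0,"z": 15,"yaw": 0}
    - {"grip": 0,"x": 0,"y": 0,"z": 15,"yaw": 0}

```text
t: 7.35
eef_pos: [0.4522, 0.2738, 0.1049]
ee_rot: [-0.0, -0.135, 0.991, -0.0]
ft_force: [-0.3, -0.1, 0.2]
width: 1.001
```

Run:
```python
from h import *
b=read_camera("side");crop(b,265,205,120,100,6,"s7");s=get_state();print(s["eef_pos"],s["ft_force"],s["width"])
P=lambda x,y,z:plane(read_camera("top"),250+(x+.5)/5-.5,180+(y+.5)/5-.5,z)
print("hub home top",P(295,287,.093),plane(b,220+464/5-.5,165+374/5-.5,.093))
```

```text
[0.45301537 0.27439935 0.10601911] [ 0.30745491 -0.2050733  -0.55596324] 1.0012367931057755
hub home top [0.48866442 0.05026809 0.093     ] [0.49149012 0.04962707 0.093     ]
```

View pics/s7.png

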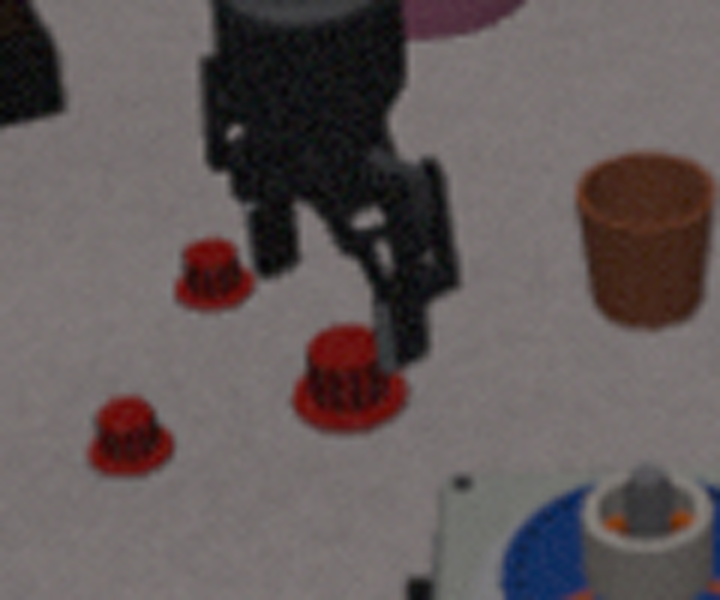

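Call:
carry_out:
  deltas:
    - {"grip": 0,"x": 0,"y": 0,"z": 1.5,"yaw": 0}
    - {"grip": 0,"x": 0,"y": 0,"z": 2.3,"yaw": 0}
    - {"grip": 60,"x": 0,"y": 0,"z": 2.3,"yaw": 0}
    - {"grip": 110,"x": 0,"y": 0,"z": 2.3,"yaw": 0}
    - {"grip": 200,"x": 0,"y": 0,"z": 2.3,"yaw": 0}
    - {"grip": 200,"x": 0,"y": 0,"z": 2.3,"yaw": 0}
    - {"grip": 200,"x": 0,"y": 0,"z": 2.3,"yaw": 0}
    - {"grip": 200,"x": 0,"y": 0,"z": 2.3,"yaw": 0}
    - {"grip": 200,"x": 0,"y": 0,"z": 2.3,"yaw": 0}
    - {"grip": 200,"x": 0,"y": 0,"z": 2.3,"yaw": 0}
    - {"grip": 200,"x": 0,"y": 0,"z": 2.3,"yaw": 0}
  squeeze: 25

```text
t: 8.82
eef_pos: [0.4521, 0.2748, 0.0822]
ee_rot: [0.0, -0.135, 0.991, 0.0]
ft_force: [0.8, 1.0, 5.0]
width: 0.381
```

Run:
```python
from h import *
b=read_camera("side");crop(b,265,205,120,100,6,"s8");s=get_state();print(s["eef_pos"],s["ft_force"],s["width"])
```

```text
[0.45213595 0.27480485 0.08223212] [-1.08574401  1.55115589  5.03435143] 0.38265013126699976
```

View pics/s8.png

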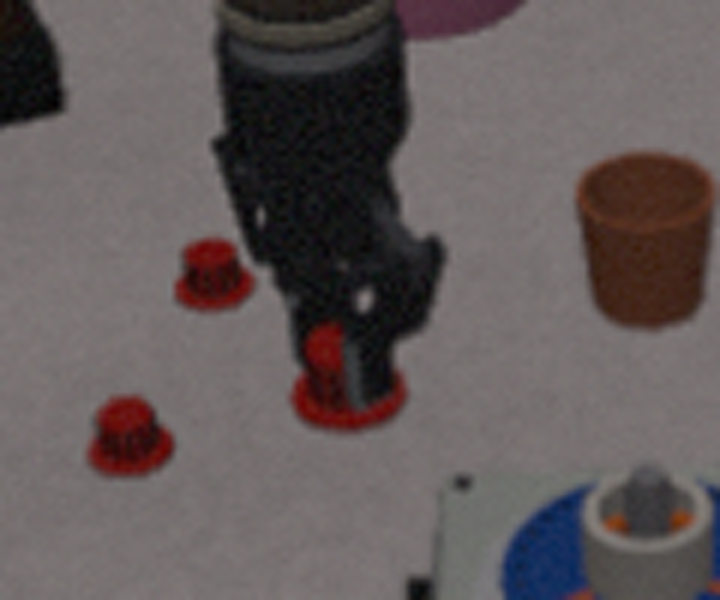

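Call:
carry_out:
  deltas:
    - {"grip": 200,"x": 0,"y": 0,"z": -3,"yaw": 0}
    - {"grip": 200,"x": 0,"y": 0,"z": -8,"yaw": 0}
    - {"grip": 200,"x": 0,"y": 0,"z": -13,"yaw": 0}
    - {"grip": 200,"x": 0,"y": 0,"z": -14.8,"yaw": 0}
    - {"grip": 200,"x": 0.4,"y": -4,"z": -14.8,"yaw": 0}
    - {"grip": 200,"x": 0.9,"y": -9,"z": -14.8,"yaw": 0}
    - {"grip": 200,"x": 1.5,"y": -14,"z": -14.8,"yaw": 0}
    - {"grip": 200,"x": 2,"y": -19,"z": -14.8,"yaw": 0}
    - {"grip": 200,"x": 2.34,"y": -22.7,"z": -14.8,"yaw": 0}
    - {"grip": 200,"x": 2.34,"y": -22.7,"z": -14.8,"yaw": 0}
    - {"grip": 200,"x": 2.34,"y": -22.7,"z": -14.8,"yaw": 0}
    - {"grip": 200,"x": 2.34,"y": -22.7,"z": -14.8,"yaw": 0}

```text
t: 10.38
eef_pos: [0.4895, 0.0505, 0.2292]
ee_rot: [-0.001, -0.136, 0.991, 0.0]
ft_force: [-0.1, 0.3, -0.9]
width: 0.381
```

Run:
```python
from h import *
b=read_camera("side");crop(b,315,220,120,100,6,"s9");s=get_state();print(s["eef_pos"],s["ft_force"],s["width"],s["ee_rot"])
for p in ([.4905,.05,.109],[.4905,.05,.148],[.4905,.05,.153],[.4905,.05,.093]):
    u=proj(b,p);print((u-[255,170]+.5)*6-.5)
```

```text
[0.48960282 0.05059829 0.22936959] [-0.08708769 -0.67254597 -0.31524929] 0.38287394883234205 [-5.58749055e-04 -1.36070797e-01  9.90698947e-01  1.52550869e-04]
[342.72750887 384.28106457]
[341.05889237 297.80452906]
[340.83919552 286.39129841]
[343.38964198 418.49520089]
```

View pics/s9.png

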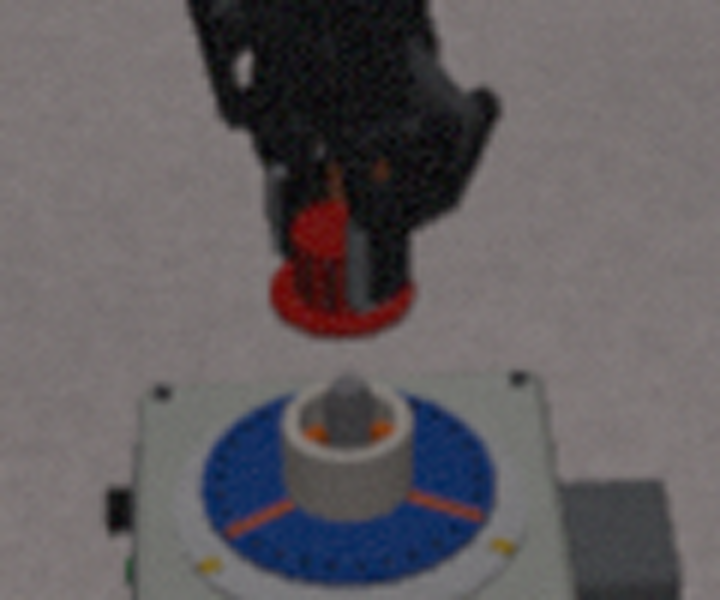

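Call:
carry_out:
  deltas:
    - {"grip": 200,"x": -0.06,"y": -0.1,"z": 1,"yaw": 0}
    - {"grip": 200,"x": -0.06,"y": -0.1,"z": 2,"yaw": 0}
    - {"grip": 200,"x": -0.06,"y": -0.1,"z": 2.8,"yaw": 0}
    - {"grip": 200,"x": -0.06,"y": -0.1,"z": 3.4,"yaw": 0}
    - {"grip": 200,"x": -0.06,"y": -0.1,"z": 3.8,"yaw": 0}
    - {"grip": 200,"x": -0.06,"y": -0.1,"z": 4.2,"yaw": 0}
    - {"grip": 200,"x": -0.06,"y": -0.1,"z": 4.2,"yaw": 0}

```text
t: 11.3
eef_pos: [0.4908, 0.0488, 0.1876]
ee_rot: [-0.0, -0.135, 0.991, 0.0]
ft_force: [-0.7, 0.4, -0.7]
width: 0.383
```

Run:
```python
from h import *
b=read_camera("side");crop(b,315,230,120,100,6,"s10");s=get_state();print(s["eef_pos"],s["ft_force"],s["width"],s["ee_rot"])
```

```text
[0.49098576 0.04877441 0.18787556] [-0.51461508 -0.79288387 -0.43366257] 0.38595881068049326 [-9.50799167e-06 -1.35243241e-01  9.90812427e-01  3.71931744e-06]
```

View pics/s10.png

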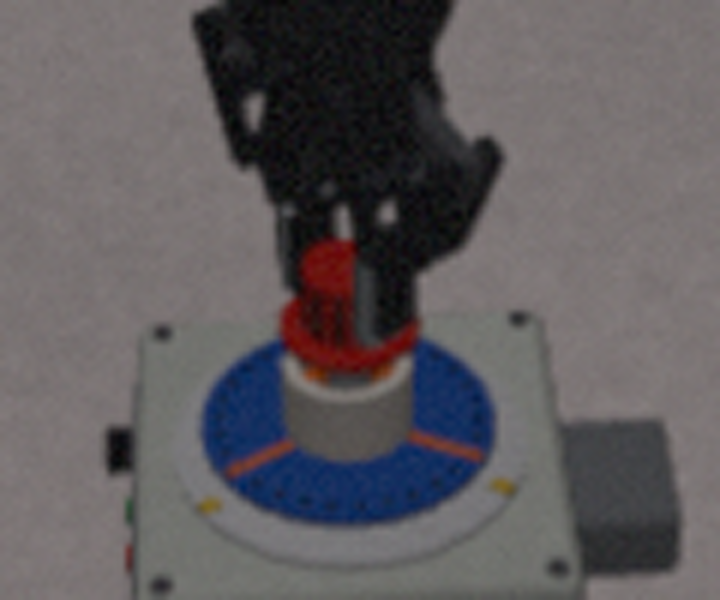

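Call:
carry_out:
  deltas:
    - {"grip": 200,"x": 0,"y": 0,"z": 0.4,"yaw": 0}
    - {"grip": 200,"x": 0,"y": 0,"z": 0.7,"yaw": 0}
    - {"grip": 200,"x": 0,"y": 0,"z": 1,"yaw": 0}
    - {"grip": 200,"x": 0,"y": 0,"z": 1.2,"yaw": 0}
    - {"grip": 200,"x": 0,"y": 0,"z": 1.2,"yaw": 0}
    - {"grip": 200,"x": 0,"y": 0,"z": 1.2,"yaw": 0}

```text
t: 12.1
eef_pos: [0.491, 0.0488, 0.1759]
ee_rot: [0.0, -0.135, 0.991, -0.0]
ft_force: [-0.3, -0.4, -1.0]
width: 0.382
```

Run:
```python
from h import *
b=read_camera("side");crop(b,315,230,120,100,6,"s11");s=get_state();print(s["eef_pos"],s["ft_force"],s["width"],s["ee_rot"])
```

```text
[0.49107519 0.04882324 0.17596929] [-0.04554585 -0.06244454 -1.00640025] 0.3857685756888834 [ 1.14431307e-04 -1.35283828e-01  9.90806880e-01 -1.17932684e-05]
```

View pics/s11.png

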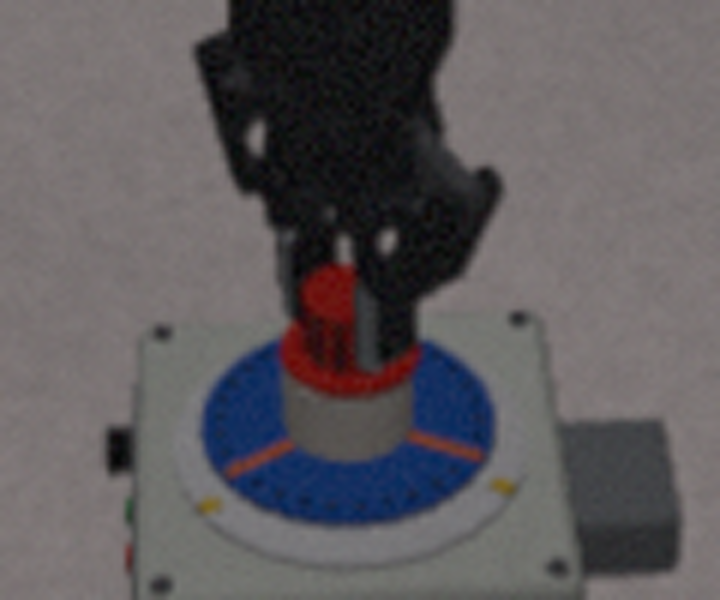

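Cap is on the pilot, about a millimetre above the hub and with no load. Release, retreat, check.

Call:
carry_out:
  deltas:
    - {"grip": 130,"x": 0,"y": 0,"z": 0,"yaw": 0}
    - {"grip": 130,"x": 0,"y": 0,"z": 0,"yaw": 0}
    - {"grip": 0,"x": 0,"y": 0,"z": 0,"yaw": 0}
    - {"grip": 0,"x": 0,"y": 0,"z": 0,"yaw": 0}
    - {"grip": 0,"x": 0,"y": 0,"z": 0,"yaw": 0}
    - {"grip": 0,"x": 0,"y": 0,"z": 0,"yaw": 0}
    - {"grip": 0,"x": 0,"y": 0,"z": -3,"yaw": 0}
    - {"grip": 0,"x": 0,"y": 0,"z": -8,"yaw": 0}
    - {"grip": 0,"x": 0,"y": 5,"z": -13,"yaw": 0}
    - {"grip": 0,"x": 0,"y": 11,"z": -13,"yaw": 0}
    - {"grip": 0,"x": 0,"y": 17,"z": -13,"yaw": 0}
    - {"grip": 0,"x": 0,"y": 20,"z": -13,"yaw": 0}

```text
t: 13.65
eef_pos: [0.4363, 0.244, 0.3064]
ee_rot: [0.0, -0.136, 0.991, 0.0]
ft_force: [0.0, 0.3, -0.0]
width: 0.996
```

Run:
```python
from h import *
b=read_camera("side");crop(b,315,230,120,100,6,"s12");s=get_state();print(s["t"],s["eef_pos"],s["ft_force"],s["width"])
a=read_camera("top");crop(a,310,240,120,120,5,"t12")
```

```text
13.7 [0.43560948 0.24617609 0.30623294] [-0.33928196  1.27877751 -0.39129831] 0.9976168696106058
```

View pics/s12.png

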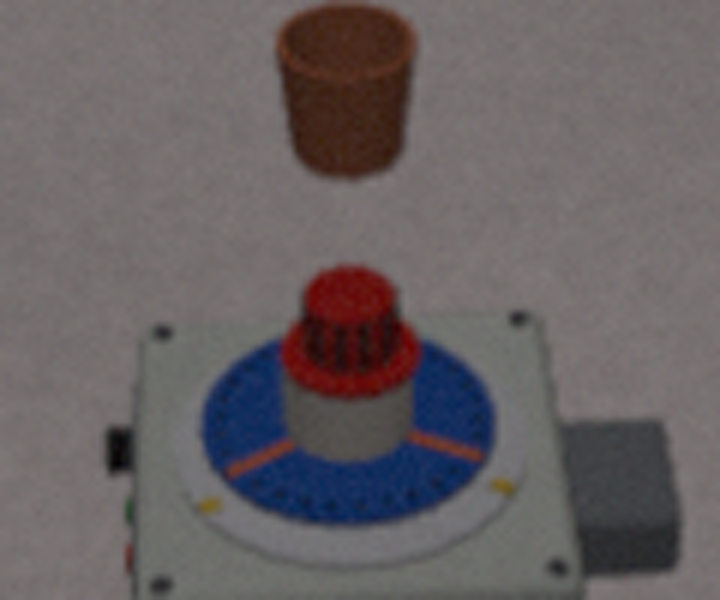

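View pics/t12.png

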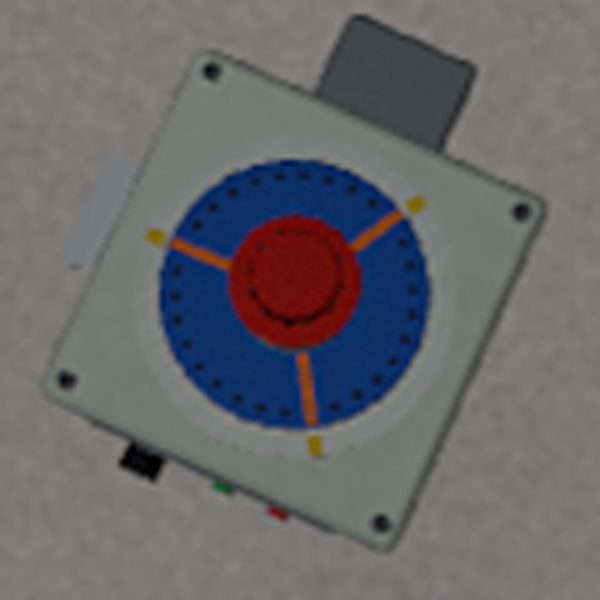

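Run:
```python
from h import *
a=read_camera("top");b=read_camera("side")
print(plane(a,250+295/5-.5,180+283/5-.5,.097),plane(b,255+350/6-.5,180+347/6-.5,.097))
print(finish_job())
```

```text
[0.48998688 0.05050445 0.097     ] [0.49338631 0.05077175 0.097     ]
the job is handed in; nothing more can be done
None
```

The disc is home and the red cap is seated on its hub over the pilot. I handed the job in at about 14 s of the 58 s allowed.

- **Disc:** I gripped the hub and turned it about 38° counter-clockwise seen from above. On release it dropped into the keyways. Pictures from both cameras show the orange lines pointing at the yellow marks, the plate flat, and the hub about 12 mm lower.
- **Cap:** I picked the largest of the three red caps, whose flange measured 51–52 mm across. I shifted it about 1 mm sideways from the side picture, lowered it with no measurable contact force and let go. The last pictures show its flange sitting square on the hub with no gap.
- **Robot and bystanders:** The gripper is open and clear, at about 0.31 m height. The pot stands upright in the last side picture. I did not take a final picture of the jar and the tamper, but the arm never went near them.

**Checks that disagreed:** the two cameras differ by about 3 mm in x, 0.490 against 0.493 m for the cap's final position. They differ by nearly as much for the spindle, 0.490 against 0.4925 m. Within each camera the cap is within about 1 mm of the axis.

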